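Snap the filter cover onto the dust extractor and keep it pressed

TASK

Pick up the rectangular slotted filter cover, fit its plug into the well of the grey dust extractor and press it down until it snaps past the catches. Then keep pressing firmly so that the sprung sealing frame under the cover stays pushed down past the middle of its travel, well beyond where the snapped cover sits by itself, and finish like that, still holding the cover down. Leave everything else on the bench where it is.

Things in the scene. Friction and masses are not known exactly. Their poses are not given: they have to be found in the camera images.
- cover: Filter cover, grey plastic, loose, about 0.15 kg, standing upright on its plug. Origin: centre of the plug's underside, z up. Rectangular plug 50 (x) by 40 (y) mm, 36 mm tall; above it a rectangular plate with dark slots, 94 (x) by 80 (y) mm, from z = 36 to 42 mm; on that a bar grip. Fits either way round (half a turn about z).
- cover_bar (a point): Middle of the top face of the cover's bar grip, 78 mm above the cover's origin. The bar is 56 mm long in the cover's x, 16 mm thick in y and 36 mm tall (z = 42 to 78 mm).
- cover_ridge (a point): Point in the middle of the plug, 14 mm above the cover's origin, level with the two snap ridges: 30 mm long, one on each long side of the plug (+y, -y), peak 23.5 mm from the middle. The plug's foot has a 45-degree lead-in, 5 mm wide and tall.
- extractor: Bench dust extractor, fixed: grey box 180 (x) by 150 (y) by 70 mm high with aluminium top, hose stub on its +x end. Origin: centre of its underside, on the bench. In the centre of its top is an open rectangular well 54 (x) by 51 (y) mm, 55 mm deep, for the cover's plug; the cover's x lies along the extractor's x, either way round.
- well_mouth (a point): Centre of the well's mouth, level with the extractor's top face, 70 mm above its origin.
- catch_level (a point): Middle of the well at the height of the two sprung roller catches in its long sides (+y, -y), 60.5 mm above the extractor's origin. The ridges meet the rollers with the cover's origin 51 mm above the extractor's; pressing on takes up to about 12 N; at 46.5 mm they pass, the force drops and the cover is pulled down to about 42 mm.
- seat (a joint): How far (m) the sprung black sealing frame round the well is pushed down: 0 free, stop at 0.009. Force 1.5 N plus 1.5 N per mm. The cover's plate meets it with the cover's origin 45 mm above the extractor's. A snapped cover left alone holds it at about 0.003; keep it beyond 0.0045 (8 N on the frame).
- seat_top (a point): Centre of the sealing frame's top face, 11 mm above the extractor's top face when free; moves down with the frame, which measures 90 (x) by 76 (y) mm, 12 mm wide in x and 7 mm in y.
- round_cap: Bystander: a round grey cap 88 mm across, 52 mm tall with a round knob; does not belong on the extractor. Origin at the centre of its underside.
- bottle: Bystander: clear bottle with blue cap, 62 mm across, 190 mm tall, standing. Origin under its centre.
- jar: Bystander: amber jar 54 mm across, 55 mm tall. Origin under its centre.
- brush: Bystander: hand brush 170 mm long, lying, its long axis is its x. Origin about its middle.
- screwdriver: Bystander: screwdriver 160 mm long, lying, its long axis is its x. Origin about its middle.
- bur_block: Bystander: wooden block 70 by 45 by 30 mm with small burs standing in it (67 mm tall in all). Origin under its centre.
- ring_clamp: Bystander: wooden ring clamp 22 by 120 by 20 mm, lying along its y. Origin under its centre.
Things that resemble listed ones, but are neither listed nor needed, are in the scene too. What is shaped like the cover but blue, brown or orange is not meant.

How it is judged:
By the outcome, as a careful person would: the job done as asked, in the order asked, and still so for the second after the job is handed in, while the arm keeps its last pose, push and grip.
It also fails if it takes over 48 s, if anything falls off the work surface, if the arm or the gripper's body presses on something with over 40 N, if the wrist force passes 120 N, or if a joint passes its speed limit or range.

ROBOT

A 7-joint arm with a two-finger parallel gripper is mounted at the origin on the work surface. World frame = base frame: x ahead of the robot, y to its left, z up, the work surface at z = 0. Lengths are in m, angles in degrees, forces in N, time in s.
With the tool pointing down it reaches from about 0.35 to 0.9 m from the base axis. Payload 19.9 kg.
Tool frame: the origin (TCP) lies midway between the tips of the shut fingers; the grasp point (between the pads) lies 19 mm behind it; z points along the fingers, y is the direction in which the jaws open and shut (so a half turn about z gives the same grasp; the last joint's range is limited). The gripper opens to 85 mm and grips with 20 to 120 N. Pads are 22 mm wide; open, the fingers measure 114 mm over their backs; the gripper's body (76 mm by 85 mm) begins 54 mm behind the grasp point. The pads swing forward as they close: fully open they stand 13 mm farther back than shut.
Start: joints at [-79.04, 23.915, -0.59, 92.452, 0.269, 63.638, -3.037], TCP at [0.144, 0.608, 0.231] pointing down, gripper open.
Joint ranges: [-161.28, 161.28], [-22.2, 115.67], [-73.04, 71.86], [3.21, 147.25], [-68.34, 248.33], [10.77, 114.83], [-161.83, 161.83]. Speed limits (degrees/s): [108.29, 108.29, 136.94, 136.94, 172.46, 172.46, 172.46].

INTERFACE

Orientations are given as a 3x3 rotation matrix whose columns are the frame's x, y, z axes.
In Python, from station import * gives the robot as it stands.
- The arm moves only by the tool move_arm, never from a script. Its argument "increments" is a list of rows, each a list of 3 entries, a list of its own where there are three numbers: the finger opening in m, from 0 to 0.0854, then the shift along the tool's x, y, z in m, then the turn about the tool's z in rad. In form: [[hand, [dx, dy, dz], turn], ...]. A call has 1 to 10 rows; each row is the pose to reach, as a shift and turn from the pose commanded when the call began, along the tool's axes at that moment; what a row does not reach only later rows make up. A row lasts 1/12 s, in which the tool goes at most 41.7 mm and 7.16 degrees, less where a joint would pass 70% of its speed; a pose out of reach is approached as far as the arm can. A call with a gripper value outside its range is refused whole. The fingers move at their own pace and stop on an object; "squeeze" is the grip in N (left out, the last holds). Time passes only in rows, so rows that repeat a pose let the fingers close. It gives the time, the measured TCP pose, the force and the opening at its end, in the units of the state.
- get_obs(): the state, without advancing time (a new reading comes with each control period).
- read_camera(name): name is "scene" or "top"; returns a dict with "image" (420x560x3 uint8, blue, green, red), "fx", "fy", "cx", "cy" (pixels), "D" ([k1, k2, p1, p2, k3] as OpenCV has them; the pictures are not rectified), "R" (3x3) and "t" (3): a world point X has camera coordinates R X + t. Camera axes: x right, y down, z forward; pixel columns grow to the right and rows downward; lengths in m; the calibration is good to about 2 mm. A picture is of the moment at which its call begins. There is no depth.
- job_done(): hands the job in, once; it reports no verdict.
The state is a dict: "t": time; "q": joint angles; "joint_velocities": joint speeds; "tau": joint torques, N m; "tcp_pos": TCP position; "orientation": TCP orientation; "ft_force": force on the tool from outside, world axes, zero at the start; "moment": the same for the moment, N m; "finger_gap": finger opening in m.
Only numpy, scipy, OpenCV 4.12 (cv2) and the standard library are available. Lean on these libraries where they do the work, as an engineer would, in place of code of your own. Each camera call takes 0.05 s, during which the arm holds its last target.

## Working session

There is one attempt and no reset: what is moved stays moved. The work goes in short steps, Python scripts to look and compute and a tool call to move; the robot and the scene stay as the last step left them, time stands still between calls to the robot, and variables do not carry over. Pictures are saved under pics/ and viewed, and the job is handed in when it is done.

Besides the shell and the picture viewer there is one more tool, called as name([rows], argument=value, ...), one row to a line, values as JSON. move_arm: Moves the arm, as the interface text tells. Its arguments: {"type":"object","properties":{"increments":{"type":"array","items":{"type":"array"}},"squeeze":{"type":"number"}},"required":["increments"]}

```bash
mkdir -p pics; ls; python3 - <<'E'
from station import *
import cv2,pickle
for n in ("scene","top"):
    c=read_camera(n); cv2.imwrite(f"pics/{n}0.png",c["image"]); pickle.dump(c,open(f"{n}0.pkl","wb"))
    print(n,c["fx"],c["cx"],c["D"],c["R"],c["t"])
o=get_obs(); print(o)
E
```

```text
pics
scene 520.855526544462 277.08936367052445 [-0.02559287  0.          0.          0.          0.        ] [[-0.6726362   0.73992892  0.00810783]
 [ 0.50901543  0.47062033 -0.72070785]
 [-0.53708829 -0.48064718 -0.69319151]] [ 0.37035843 -0.21097647  1.81593329]
top 471.2633572225468 269.86432635003007 [-0.07229667  0.          0.          0.          0.        ] [[ 0.01777611 -0.99962129  0.02100669]
 [-0.99630568 -0.01947482 -0.0836405 ]
 [ 0.08401792 -0.01944228 -0.99627455]] [-0.05781052  0.56488482  1.55908615]
{'t': 0.1, 'q': array([-79.04057291,  23.94439373,  -0.59173543,  92.4820229 ,
         0.26701142,  63.63951464,  -3.03694372]), 'joint_velocities': array([ 0.11128769, -0.04962242,  0.05135046, -0.10152327, -0.00485678,
        0.06714977, -0.07380914]), 'tau': array([ 2.92409939e-03, -8.65819287e+01,  6.80183005e-01, -4.35635340e+01,
        1.91322161e-02,  4.92659543e-03, -6.76986565e-05]), 'tcp_pos': array([0.14408607, 0.60783418, 0.23072555]), 'orientation': array([[-9.73031207e-01,  2.30673409e-01, -2.19270232e-04],
       [ 2.30673510e-01,  9.73030580e-01, -1.10517445e-03],
       [-4.15777162e-05, -1.12594906e-03, -9.99999365e-01]]), 'ft_force': array([ 0.12636566, -0.03474771,  0.3529493 ]), 'moment': array([-0.07406382, -0.02392397, -0.00295427]), 'finger_gap': 0.08544537210464206}
```

View pics/scene0.png

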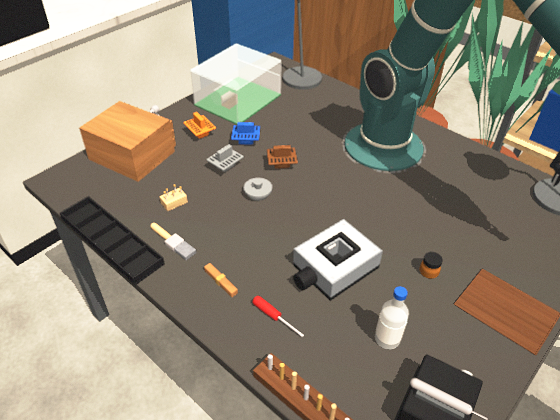

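View pics/top0.png

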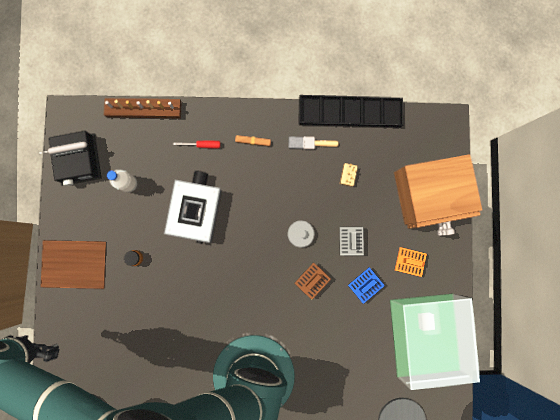

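The candidates in the top view are grey slotted (351,241), brown (314,282), blue (366,286), orange (411,261) and the round grey cap (301,234). Only the first is grey, rectangular and slotted. The extractor is at (193,210). I'll enlarge both to confirm.

```bash
python3 - <<'E'
import cv2,numpy as np
t=cv2.imread("pics/top0.png");s=cv2.imread("pics/scene0.png")
f=lambda im,x,y,w,h:cv2.resize(im[y:y+h,x:x+w],(400,300),interpolation=cv2.INTER_CUBIC)
cv2.imwrite("pics/crop0.png",np.vstack([np.hstack([f(t,311,211,80,60),f(t,153,178,80,60)]),np.hstack([f(s,185,128,80,60),f(s,285,210,107,80)])]))
E
```

```text
(no output)
```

View pics/crop0.png

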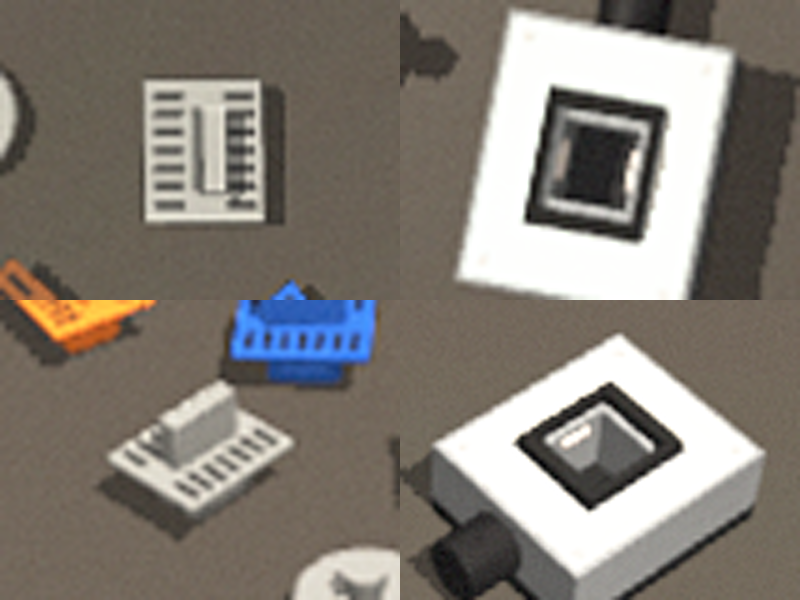

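The crop confirms it: the grey rectangular slotted cover has its bar along world x, and the extractor is turned slightly with its hose up in the image. Next I'll measure both.

```bash
cat > h.py <<'E'
import cv2,numpy as np,pickle
def K(c): return np.array([[c["fx"],0,c["cx"]],[0,c["fy"],c["cy"]],[0,0,1.]])
def ray(c,px,z):
    p=cv2.undistortPoints(np.array(px,float).reshape(-1,1,2),K(c),np.array(c["D"],float)).reshape(-1,2)
    d=np.c_[p,np.ones(len(p))]@c["R"]; o=-c["R"].T@c["t"]
    return o+d*((z-o[2])/d[:,2])[:,None]
def proj(c,X):
    return cv2.projectPoints(np.array(X,float).reshape(-1,1,3),cv2.Rodrigues(c["R"])[0],np.array(c["t"],float),K(c),np.array(c["D"],float))[0].reshape(-1,2)
def blob(mask,seed,close=3):
    m=cv2.morphologyEx(mask.astype(np.uint8)*255,cv2.MORPH_CLOSE,np.ones((close,close)))
    cs,_=cv2.findContours(m,cv2.RETR_EXTERNAL,cv2.CHAIN_APPROX_NONE)
    cs=[c for c in cs if cv2.pointPolygonTest(c,seed,True)>-6]
    return max(cs,key=cv2.contourArea)
def rect(P):  # minAreaRect on mm plane
    (cx,cy),(w,h),a=cv2.minAreaRect((P[:,:2]*1000).astype(np.float32)); return cx,cy,w,h,a
E
python3 - <<'E'
from h import *
S=4
def up(c):return cv2.resize(c["image"],None,fx=S,fy=S,interpolation=cv2.INTER_LINEAR)
def real(ct): return (ct.reshape(-1,2)+.5)/S-.5
for n,sc,se in (("top",(351,241),(193,210)),("scene",(225,158),(338,248))):
    c=pickle.load(open(n+"0.pkl","rb"));im=up(c);g=im.max(2).astype(int)
    hsv=cv2.cvtColor(im,cv2.COLOR_BGR2HSV)
    # cover plate
    m=(g>130)&(hsv[...,1]<60)
    ct=blob(m,(sc[0]*S,sc[1]*S),25); P=ray(c,real(ct),.042); print(n,"plate",np.round(rect(P),1),cv2.boundingRect(ct))
    # frame: dark inside extractor
    m=(g<110); x,y=int(se[0]*S),int(se[1]*S)
    # extractor top
    b=blob(g>215,(x,y),5); P=ray(c,real(b),.070); print(n,"exttop",np.round(rect(P),1))
    k=np.zeros(g.shape,np.uint8); h=cv2.convexHull(b); cv2.drawContours(k,[h],-1,1,-1); k=cv2.erode(k,np.ones((31,31)))
    f=blob((g<130)&(k>0),(x,y),41); P=ray(c,real(f),.081); print(n,"frame",np.round(rect(P),1))
E
```

```text
top plate [ 456.4 -319.    95.4   80.6    1.7] (1358, 907, 98, 117)
top exttop [545.2 208.5 145.6 175.4  80.6]
top frame [544.3 206.6  78.   89.2  80.8]
scene plate [ 446.9 -321.7  111.6   91.9    1.4] (825, 576, 151, 106)
scene exttop [541.5 208.  148.  178.   80.6]
scene frame [546.2 210.9  80.5  95.   80.7]
```

```bash
cat > g.py <<'E'
import sys,numpy as np
from station import *
from scipy.spatial.transform import Rotation as Ro
def go(x,y,z,yaw,p=None,R=None):
    o=get_obs(); p=o["tcp_pos"] if p is None else p; R=o["orientation"] if R is None else R
    d=R.T@(np.array([x,y,z])-p); cur=np.degrees(np.arctan2(R[1,1],R[0,1]))
    t=-np.radians((yaw-cur+180)%360-180)
    print("shift",np.round(d,4),"turn",round(t,4),"cur",np.round(p,4),"yaw",round(cur,2),"t",o["t"])
if __name__=="__main__": go(*map(float,sys.argv[1:5]))
E
python3 g.py .42 .2 .25 91.7
```

```text
shift [-0.3626 -0.3332 -0.0189] turn -0.2624 cur [0.1441 0.6078 0.2307] yaw 76.66 t 0.1
```

move_arm([
  [0.0854,[-0.3626,-0.3332,-0.019],-0.262],
  [0.0854,[-0.3626,-0.3332,-0.019],-0.262],
  [0.0854,[-0.3626,-0.3332,-0.019],-0.262],
  [0.0854,[-0.3626,-0.3332,-0.019],-0.262],
  [0.0854,[-0.3626,-0.3332,-0.019],-0.262],
  [0.0854,[-0.3626,-0.3332,-0.019],-0.262],
  [0.0854,[-0.3626,-0.3332,-0.019],-0.262],
  [0.0854,[-0.3626,-0.3332,-0.019],-0.262],
  [0.0854,[-0.3626,-0.3332,-0.019],-0.262],
  [0.0854,[-0.3626,-0.3332,-0.019],-0.262],
])

```text
t: 0.93
tcp_pos: [0.378, 0.2614, 0.2475]
orientation: [[-1.0, -0.029, -0.0], [-0.029, 1.0, 0.0], [0.0, 0.0, -1.0]]
ft_force: [0.5, 1.1, -0.4]
finger_gap: 0.0858
```

```bash
python3 g.py .4564 -.319 .16 91.7; python3 -c "
from station import *
print(get_obs()['q'].round(1))"
```

```text
shift [-0.0613 -0.5825  0.0874] turn -0.0003 cur [0.378  0.2614 0.2475] yaw 91.68 t 0.9333
[-48.1   5.6  10.2 114.2  -1.2  60.2  54.4]
```

move_arm([
  [0.0854,[-0.0613,-0.5825,0.0],0],
  [0.0854,[-0.0613,-0.5825,0.0],0],
  [0.0854,[-0.0613,-0.5825,0.0],0],
  [0.0854,[-0.0613,-0.5825,0.0],0],
  [0.0854,[-0.0613,-0.5825,0.0],0],
  [0.0854,[-0.0613,-0.5825,0.0],0],
  [0.0854,[-0.0613,-0.5825,0.0],0],
  [0.0854,[-0.0613,-0.5825,0.0],0],
  [0.0854,[-0.0613,-0.5825,0.0],0],
  [0.0854,[-0.0613,-0.5825,0.0],0],
])

```text
t: 1.77
tcp_pos: [0.4328, -0.1516, 0.2476]
orientation: [[-1.0, -0.029, 0.001], [-0.029, 1.0, 0.0], [-0.001, 0.0, -1.0]]
ft_force: [1.4, 1.6, -0.2]
finger_gap: 0.085
```

```bash
python3 g.py .4564 -.319 .14 91.7; python3 -c "
from station import *
print(get_obs()['q'].round(1))"
```

```text
shift [-0.0186 -0.168   0.1076] turn -0.0002 cur [ 0.4328 -0.1516  0.2476] yaw 91.69 t 1.7667
[-18.6   6.   36.7 115.1  -4.2  60.1 111.7]
```

move_arm([
  [0.0854,[-0.0186,-0.168,0.03],0],
  [0.0854,[-0.0186,-0.168,0.05],0],
  [0.0854,[-0.0186,-0.168,0.07],0],
  [0.0854,[-0.0186,-0.168,0.09],0],
  [0.0854,[-0.0186,-0.168,0.1076],0],
  [0.0854,[-0.0186,-0.168,0.1076],0],
  [0.0854,[-0.0186,-0.168,0.1076],0],
  [0.0854,[-0.0186,-0.168,0.1076],0],
])

```text
t: 2.43
tcp_pos: [0.4567, -0.3166, 0.1403]
orientation: [[-1.0, -0.029, -0.0], [-0.029, 1.0, 0.0], [0.0, 0.0, -1.0]]
ft_force: [0.4, 0.6, -0.2]
finger_gap: 0.0856
```

```bash
python3 g.py .4564 -.319 .047 91.7; python3 -c "
from station import *
import cv2,numpy as np
print(get_obs()['q'].round(1))
a=read_camera('top')['image'];b=read_camera('scene')['image']
f=lambda im,x,y,w,h:cv2.resize(im[y:y+h,x:x+w],(400,300),interpolation=cv2.INTER_CUBIC)
cv2.imwrite('pics/pre.png',np.hstack([f(a,271,181,160,120),f(b,165,88,160,120)]))"
```

```text
shift [ 0.0003 -0.0024  0.0933] turn -0.0005 cur [ 0.4567 -0.3166  0.1403] yaw 91.67 t 2.4333
[  2.5  27.   37.  108.1 -20.5  51.5 141.2]
```

View pics/pre.png

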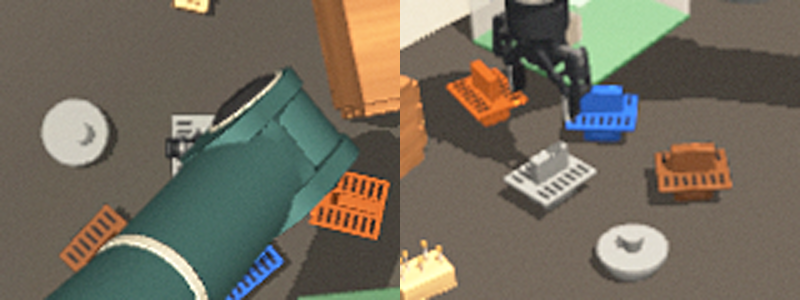

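The gripper is above the grey cover, with the cap and the blue and orange covers clear of it. I'll check that it has settled, then descend.

```bash
python3 g.py .4564 -.319 .047 91.7
```

```text
shift [ 0.0014 -0.0027  0.0943] turn 0.0009 cur [ 0.4575 -0.3162  0.1414] yaw 91.75 t 2.5333
```

move_arm([
  [0.0854,[0.001,-0.0027,0.03],0],
  [0.0854,[0.001,-0.0027,0.05],0],
  [0.0854,[0.001,-0.0027,0.07],0],
  [0.0854,[0.001,-0.0027,0.085],0],
  [0.0854,[0.001,-0.0027,0.093],0],
  [0.0854,[0.001,-0.0027,0.093],0],
  [0.0854,[0.001,-0.0027,0.093],0],
  [0.0854,[0.001,-0.0027,0.093],0],
])

```text
t: 3.2
tcp_pos: [0.4565, -0.3198, 0.0482]
orientation: [[-1.0, -0.03, 0.002], [-0.03, 1.0, -0.001], [-0.002, -0.001, -1.0]]
ft_force: [1.1, 0.3, 0.8]
finger_gap: 0.0855
```

```bash
python3 g.py .4564 -.319 .047 91.7; python3 -c "
from station import *
import cv2,numpy as np
b=read_camera('scene')['image']
f=lambda im,x,y,w,h:cv2.resize(im[y:y+h,x:x+w],(800,600),interpolation=cv2.INTER_CUBIC)
cv2.imwrite('pics/pre2.png',f(b,185,118,80,60))"; python3 g.py .4564 -.319 .047 91.7
```

```text
shift [0.0001 0.0008 0.0012] turn -0.0 cur [ 0.4565 -0.3198  0.0482] yaw 91.7 t 3.2
shift [0.     0.0009 0.0011] turn -0.0001 cur [ 0.4565 -0.3199  0.0481] yaw 91.69 t 3.25
```

View pics/pre2.png

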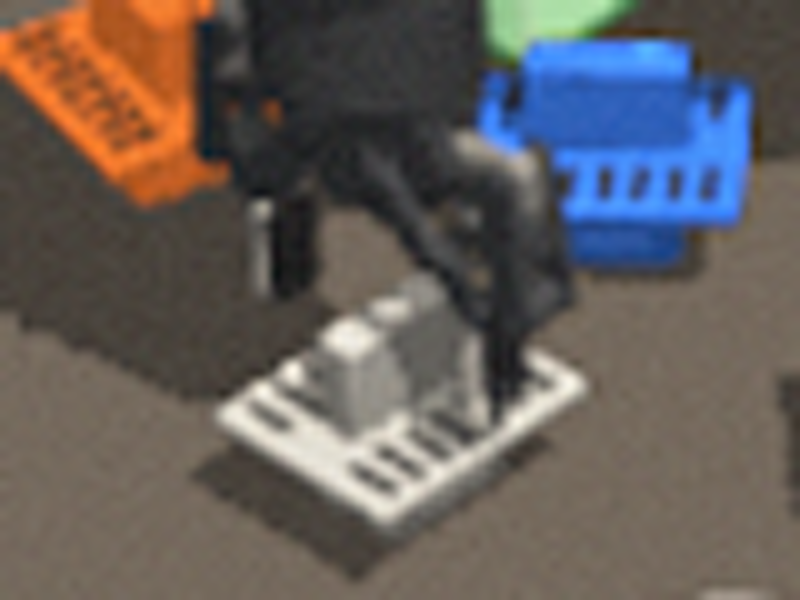

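The fingers straddle the bar, with the right one at (490,380) and the left at (285,250) in the crop. Closing.

move_arm([
  [0.0,[0,0.0005,0],0],
  [0.0,[0,0.0005,0],0],
  [0.0,[0,0.0005,0],0],
  [0.0,[0,0.0005,0],0],
  [0.0,[0,0.0005,0],0],
  [0.0,[0,0.0005,0],0],
  [0.0,[0,0.0005,0],0],
  [0.0,[0,0.0005,0],0],
  [0.0,[0,0.0005,0],0],
  [0.0,[0,0.0005,0],0],
], squeeze=90)

```text
t: 4.08
tcp_pos: [0.4558, -0.3193, 0.0469]
orientation: [[-1.0, -0.029, 0.0], [-0.029, 1.0, -0.0], [-0.0, -0.0, -1.0]]
ft_force: [-0.0, -0.3, 5.0]
finger_gap: 0.0148
```

move_arm([
  [0.0,[0,0,-0.01],0],
  [0.0,[0,0,-0.04],0],
  [0.0,[0,0,-0.08],0],
  [0.0,[0,0,-0.12],0],
  [0.0,[0,0,-0.16],0],
  [0.0,[0,0,-0.18],0],
  [0.0,[0,0,-0.18],0],
  [0.0,[0,0,-0.18],0],
])

```text
t: 4.75
tcp_pos: [0.4558, -0.319, 0.2278]
orientation: [[-1.0, -0.029, 0.002], [-0.029, 1.0, -0.0], [-0.002, -0.0, -1.0]]
ft_force: [-0.6, 1.0, -1.5]
finger_gap: 0.0148
```

```bash
python3 -c "
from station import *
import cv2,numpy as np
b=read_camera('scene')['image']
f=lambda im,x,y,w,h:cv2.resize(im[y:y+h,x:x+w],(800,600),interpolation=cv2.INTER_CUBIC)
cv2.imwrite('pics/lift.png',f(b,145,58,160,120))"; python3 g.py .5448 .2075 .227 80.7
```

```text
shift [-1.048e-01  5.233e-01 -2.000e-04] turn 0.1918 cur [ 0.4554 -0.3187  0.2265] yaw 91.69 t 4.8
```

View pics/lift.png

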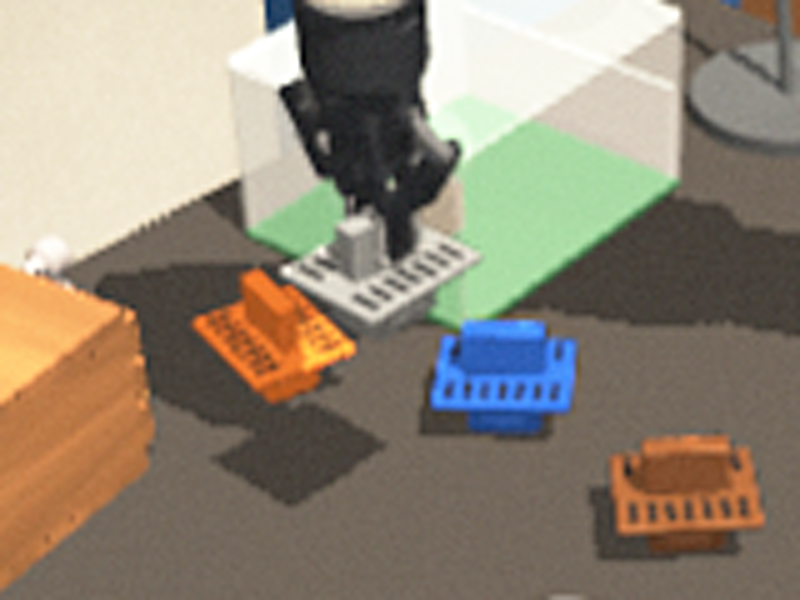

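The cover is held level, with its plate centre at (380,270). I'll carry it over the extractor.

move_arm([
  [0,[-0.0065,0.033,0],0.02],
  [0,[-0.014,0.07,0],0.04],
  [0,[-0.0215,0.107,0],0.06],
  [0,[-0.029,0.144,0],0.08],
  [0,[-0.036,0.181,0],0.1],
  [0,[-0.0435,0.218,0],0.12],
  [0,[-0.051,0.255,0],0.14],
  [0,[-0.058,0.292,0],0.16],
  [0,[-0.066,0.329,0],0.18],
  [0,[-0.073,0.366,0],0.1918],
])

```text
t: 5.63
tcp_pos: [0.5171, 0.0506, 0.2254]
orientation: [[-0.987, 0.163, -0.002], [0.163, 0.987, -0.001], [0.002, -0.001, -1.0]]
ft_force: [0.8, -1.5, -1.5]
finger_gap: 0.0149
```

```bash
python3 g.py .5448 .2075 .18 80.7
```

```text
shift [-0.0018  0.1593  0.0452] turn -0.0015 cur [0.5171 0.0506 0.2254] yaw 80.61 t 5.6333
```

move_arm([
  [0,[0,0.035,0],0],
  [0,[-0.001,0.07,0],0],
  [0,[-0.0018,0.105,0],0],
  [0,[-0.0018,0.14,0.01],0],
  [0,[-0.0018,0.158,0.025],0],
  [0,[-0.0018,0.158,0.045],0],
  [0,[-0.0018,0.158,0.045],0],
  [0,[-0.0018,0.158,0.045],0],
])

```text
t: 6.3
tcp_pos: [0.5444, 0.2034, 0.1802]
orientation: [[-0.987, 0.163, -0.003], [0.163, 0.987, -0.003], [0.003, -0.003, -1.0]]
ft_force: [-0.2, -0.2, -0.9]
finger_gap: 0.015
```

```bash
python3 -c "
from station import *
import cv2,numpy as np,pickle
c=read_camera('scene');b=c['image'];pickle.dump(c,open('s1.pkl','wb'))
c=read_camera('top');a=c['image'];pickle.dump(c,open('t1.pkl','wb'))
f=lambda im,x,y,w,h:cv2.resize(im[y:y+h,x:x+w],(400,300),interpolation=cv2.INTER_CUBIC)
cv2.imwrite('pics/over.png',np.hstack([f(a,133,165,120,90),f(b,275,178,120,90)]))"; python3 g.py .5448 .2075 .18 80.7;python3 -c "
from station import *
print(get_obs()['q'].round(1))"
```

```text
shift [0.0014 0.004  0.0022] turn -0.0018 cur [0.5456 0.2033 0.1822] yaw 80.6 t 6.4
[-46.3  24.7  29.4 102.3 -14.2  56.7  69.3]
```

View pics/over.png

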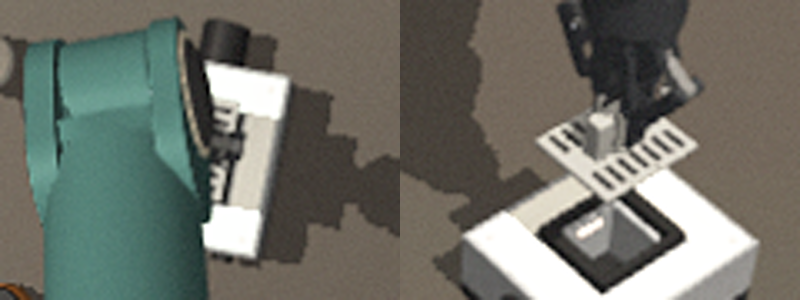

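```bash
python3 -c "
import cv2,numpy as np,pickle
b=pickle.load(open('s1.pkl','rb'))['image']
cv2.imwrite('pics/over2.png',cv2.resize(b[205:277,300:380],(800,720)[:2],interpolation=cv2.INTER_CUBIC)[:600])"
```

```text
(no output)
```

View pics/over2.png

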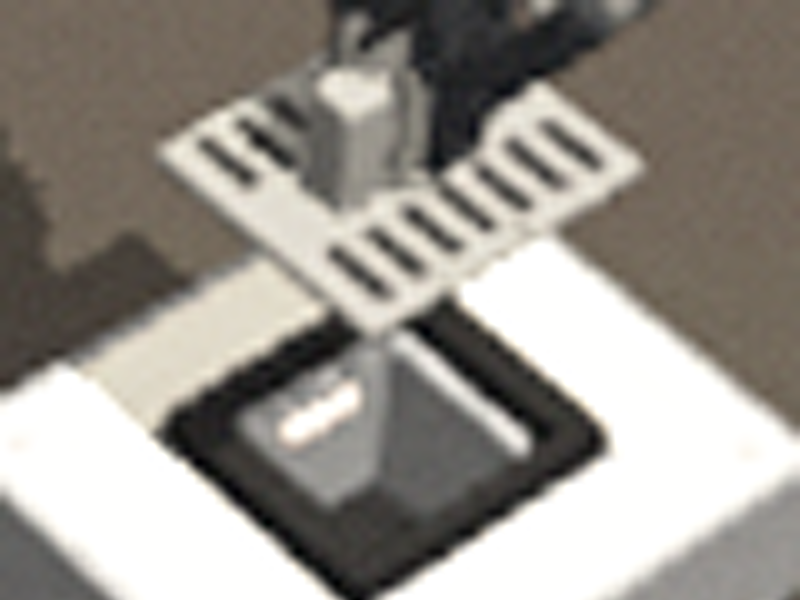

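```bash
python3 - <<'E'
from h import *
c=pickle.load(open("s1.pkl","rb"))
P=lambda x,y:(300+x/10-.45,205+y/10-.45)
zt=.1815
for zc in (zt-.005,):
  r=ray(c,[P(158,150),P(372,322),P(645,165)],zc)*1000; print(r.round(1)); print("plate c",((r[0]+r[2])/2).round(1), np.linalg.norm(r[0]-r[1]),np.linalg.norm(r[2]-r[1]), np.degrees(np.arctan2(*(r[1]-r[2])[1::-1])))
r=ray(c,[P(168,418),P(607,443),P(368,580)],.081)*1000; print(r.round(1),((r[0]+r[1])/2).round(1),np.linalg.norm(r[0]-r[2]),np.linalg.norm(r[1]-r[2]))
# predicted pixels of the estimates for comparison
def rc(x,y,yaw,w,h,z):
    a=np.radians(yaw);R=np.array([[np.cos(a),-np.sin(a)],[np.sin(a),np.cos(a)]])
    return [[*(R@np.array([sx*w/2,sy*h/2])+[x,y]),z] for sx,sy in((1,-1),(1,1),(-1,1),(-1,-1))]
q=lambda X:((proj(c,X)-[300,205]+.45)*10).round(0).tolist()
print("frame est",q(rc(.5448,.2075,-9.3,.09,.076,.081)))
print("exttop est",q(rc(.5448,.2075,-9.3,.18,.15,.07)))
print("plate est",q(rc(.5452,.2034,-9.4,.094,.080,zt-.005)))
E
```

```text
[[582.2 156.5 176.5]
 [592.5 231.9 176.5]
 [503.5 249.5 176.5]]
plate c [542.9 203.  176.5] 76.14599429111581 90.75397760400645 -11.188623064996627
[[580.1 165.4  81. ]
 [508.9 255.7  81. ]
 [588.5 238.1  81. ]] [544.5 210.5  81. ] 73.10358631204484 81.48363722919964
frame est [[153.0, 419.0], [350.0, 595.0], [602.0, 431.0], [403.0, 266.0]]
exttop est [[-70.0, 443.0], [316.0, 800.0], [817.0, 463.0], [425.0, 145.0]]
plate est [[150.0, 155.0], [369.0, 341.0], [644.0, 171.0], [423.0, -3.0]]
```

move_arm([
  [0,[0,0.0056,0.01],0],
  [0,[0,0.0056,0.025],0],
  [0,[0,0.0056,0.035],0],
  [0,[0,0.0056,0.043],0],
  [0,[0,0.0056,0.046],0],
  [0,[0,0.0056,0.046],0],
  [0,[0,0.0056,0.046],0],
  [0,[0,0.0056,0.046],0],
])

```text
t: 7.07
tcp_pos: [0.5466, 0.21, 0.1364]
orientation: [[-0.987, 0.162, 0.001], [0.162, 0.987, 0.0], [-0.001, 0.0, -1.0]]
ft_force: [0.4, -0.2, -1.6]
finger_gap: 0.0148
```

```bash
python3 -c "
from station import *
import cv2,numpy as np,pickle
c=read_camera('scene');b=c['image'];pickle.dump(c,open('s2.pkl','wb'))
cv2.imwrite('pics/over3.png',cv2.resize(b[215:287,295:391],(800,600),interpolation=cv2.INTER_CUBIC))"; python3 g.py .5455 .209 .117 80.7
```

```text
shift [ 0.0009 -0.0012  0.0194] turn -0.0004 cur [0.5466 0.21   0.1364] yaw 80.67 t 7.1167
```

View pics/over3.png

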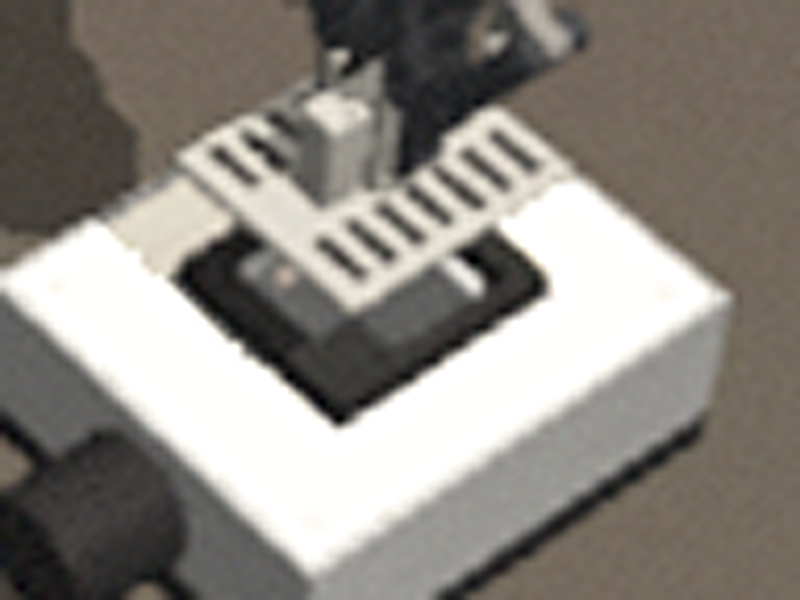

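```bash
python3 - <<'E'
from h import *
c=pickle.load(open("s2.pkl","rb"))
k=800/96
P=lambda x,y:(295+(x+.5)/k-.5,215+(y+.5)/k-.5)
a=np.radians(-9.3);R=np.array([[np.cos(a),-np.sin(a)],[np.sin(a),np.cos(a)]])
def cen(px,z,w,h,corner):
    r=ray(c,[px],z)[0,:2]*1000; return (r-R@np.array([corner[0]*w/2,corner[1]*h/2])).round(1)
zp=.1364-.005
print("plate bot,left,right",cen(P(352,303),zp,94,80,(1,1)),cen(P(180,158),zp,94,80,(1,-1)),cen(P(575,172),zp,94,80,(-1,1)))
print("ext bot,right",cen(P(317,572),.07,180,150,(1,1)),cen(P(731,295),.07,180,150,(-1,1)))
print("frame bot (at base, z.07)",cen(P(340,425),.07,90,76,(1,1)),"left top",cen(P(180,262),.081,90,76,(1,-1)),"right top",cen(P(548,278),.081,90,76,(-1,1)))
E
```

```text
plate bot,left,right [541.7 206.7] [543.5 210.6] [545.6 209.3]
ext bot,right [539.  207.7] [540.4 207.7]
frame bot (at base, z.07) [539.6 207.2] left top [541.2 209. ] right top [544.4 209.1]
```

move_arm([
  [0,[0.002,-0.0021,0.0],0],
  [0,[0.002,-0.0021,0.0],0],
  [0,[0.002,-0.0021,0.005],0],
  [0,[0.002,-0.0021,0.01],0],
  [0,[0.002,-0.0021,0.014],0],
  [0,[0.002,-0.0021,0.018],0],
  [0,[0.002,-0.0021,0.021],0],
  [0,[0.002,-0.0021,0.021],0],
])

```text
t: 7.78
tcp_pos: [0.5436, 0.208, 0.1139]
orientation: [[-0.987, 0.162, -0.001], [0.162, 0.987, -0.001], [0.001, -0.001, -1.0]]
ft_force: [-1.0, 0.2, -2.5]
finger_gap: 0.0149
```

```bash
python3 g.py .5443 .2083 .105 80.7
```

```text
shift [-0.0006  0.0004  0.0089] turn -0.0003 cur [0.5436 0.208  0.1139] yaw 80.68 t 7.7833
```

No contact force, so I'll continue to just above the catches.

move_arm([
  [0,[0,0,0.004],0],
  [0,[0,0,0.007],0],
  [0,[0,0,0.01],0],
  [0,[0,0,0.012],0],
  [0,[0,0,0.012],0],
  [0,[0,0,0.012],0],
])

```text
t: 8.28
tcp_pos: [0.544, 0.2086, 0.1028]
orientation: [[-0.987, 0.162, 0.0], [0.162, 0.987, 0.0], [-0.0, 0.0, -1.0]]
ft_force: [0.6, 3.6, -0.5]
finger_gap: 0.0149
```

```bash
python3 -c "
from station import *
import cv2,numpy as np,pickle
c=read_camera('scene');b=c['image'];pickle.dump(c,open('s3.pkl','wb'))
cv2.imwrite('pics/in1.png',cv2.resize(b[215:287,295:391],(800,600),interpolation=cv2.INTER_CUBIC))
o=get_obs();print(o['tcp_pos'],o['ft_force'],o['moment'])"
```

```text
[0.54401134 0.20854941 0.10294316] [ 0.41582614  3.21541064 -0.02067669] [ 0.89195262 -0.02062307  0.05063007]
```

View pics/in1.png

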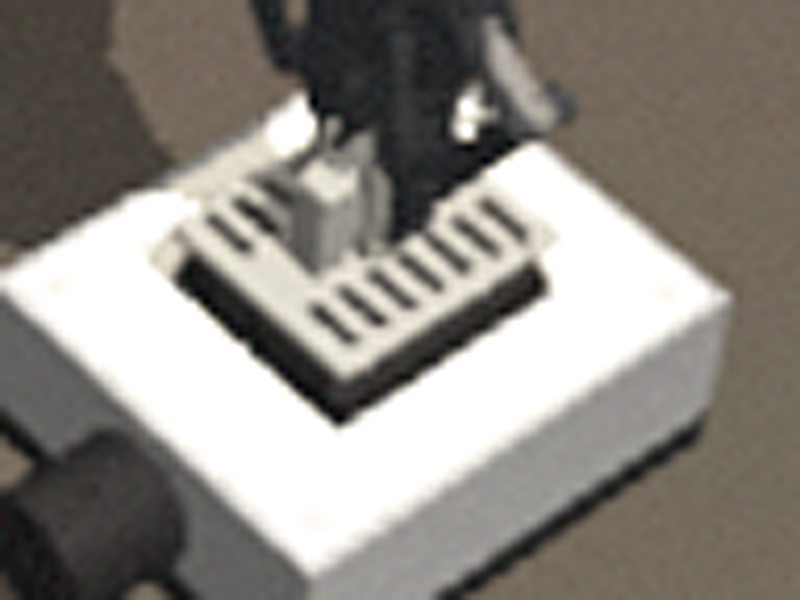

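The plug is in the well, with the plate corner at (345,375) lined up over the frame corner at (340,425). A 3 N push towards +y says I should shift about 1.5 mm that way. Then I'll press.

move_arm([
  [0,[0,0.0008,0],0],
  [0,[0,0.0015,0],0],
  [0,[0,0.0015,0.001],0],
  [0,[0,0.0015,0.002],0],
  [0,[0,0.0015,0.003],0],
])

```text
t: 8.75
tcp_pos: [0.5441, 0.2094, 0.0996]
orientation: [[-0.987, 0.162, -0.0], [0.162, 0.987, -0.0], [0.0, -0.0, -1.0]]
ft_force: [0.4, 1.1, -2.4]
finger_gap: 0.0149
```

move_arm([
  [0,[0,0.0003,0.001],0],
  [0,[0,0.0003,0.002],0],
  [0,[0,0.0003,0.003],0],
  [0,[0,0.0003,0.004],0],
])

```text
t: 9.08
tcp_pos: [0.5444, 0.2101, 0.0962]
orientation: [[-0.987, 0.162, 0.0], [0.162, 0.987, 0.0], [-0.0, 0.0, -1.0]]
ft_force: [-2.9, 0.8, 7.8]
finger_gap: 0.0148
```

move_arm([
  [0,[0,0,0.001],0],
  [0,[0,0,0.002],0],
])

```text
t: 9.25
tcp_pos: [0.5443, 0.21, 0.0939]
orientation: [[-0.987, 0.162, 0.0], [0.162, 0.987, 0.0], [-0.0, 0.0, -1.0]]
ft_force: [-1.2, 0.8, 0.9]
finger_gap: 0.0145
```

move_arm([
  [0,[0,0,0.001],0],
  [0,[0,0,0.002],0],
])

```text
t: 9.42
tcp_pos: [0.5442, 0.2099, 0.0915]
orientation: [[-0.987, 0.162, 0.0], [0.162, 0.987, -0.0], [-0.0, -0.0, -1.0]]
ft_force: [1.6, 0.6, -3.5]
finger_gap: 0.0148
```

The force rose to about 8 N and then dropped to a pull of -3.5 N, so it has snapped. I'll keep pressing.

move_arm([
  [0,[0,0,0.001],0],
  [0,[0,0,0.002],0],
  [0,[0,0,0.003],0],
  [0,[0,0,0.004],0],
  [0,[0,0,0.004],0],
])

```text
t: 9.83
tcp_pos: [0.5443, 0.2099, 0.0879]
orientation: [[-0.987, 0.162, 0.0], [0.162, 0.987, -0.0], [-0.0, -0.0, -1.0]]
ft_force: [-1.6, -0.6, 5.4]
finger_gap: 0.0148
```

move_arm([
  [0,[0,0,0.001],0],
  [0,[0,0,0.002],0],
  [0,[0,0,0.002],0],
  [0,[0,0,0.002],0],
])

```text
t: 10.17
tcp_pos: [0.5443, 0.21, 0.0861]
orientation: [[-0.987, 0.162, 0.0], [0.162, 0.987, 0.0], [-0.0, 0.0, -1.0]]
ft_force: [-1.7, -0.0, 6.9]
finger_gap: 0.0148
```

move_arm([
  [0,[0,0,0.0008],0],
  [0,[0,0,0.0014],0],
  [0,[0,0,0.0014],0],
  [0,[0,0,0.0014],0],
  [0,[0,0,0.0014],0],
  [0,[0,0,0.0014],0],
])

```text
t: 10.67
tcp_pos: [0.5443, 0.21, 0.0849]
orientation: [[-0.987, 0.162, 0.0], [0.162, 0.987, 0.0], [-0.0, 0.0, -1.0]]
ft_force: [-4.1, -0.8, 10.0]
finger_gap: 0.0147
```

```bash
python3 -c "
from station import *
import cv2,numpy as np,pickle
c=read_camera('scene');b=c['image'];pickle.dump(c,open('s4.pkl','wb'))
cv2.imwrite('pics/in2.png',cv2.resize(b[215:287,295:391],(800,600),interpolation=cv2.INTER_CUBIC))
cv2.imwrite('pics/full2.png',b)
o=get_obs();print(o['t'],o['tcp_pos'],o['ft_force'],o['moment'],o['finger_gap'])"
```

```text
10.7167 [0.54429344 0.20999481 0.08488211] [-3.30115551 -1.21502761  8.94597675] [-0.47886302  0.80262568 -0.0562062 ] 0.014595068297649928
```

View pics/in2.png

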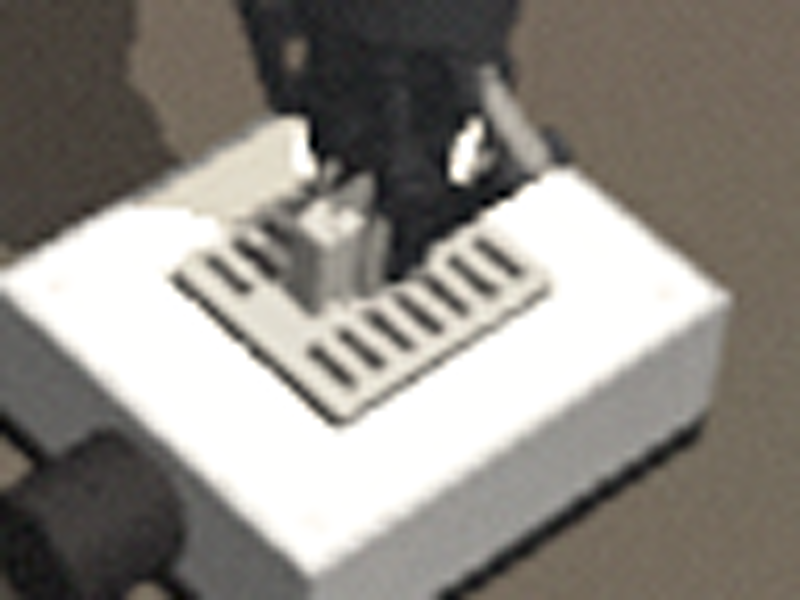

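View pics/full2.png

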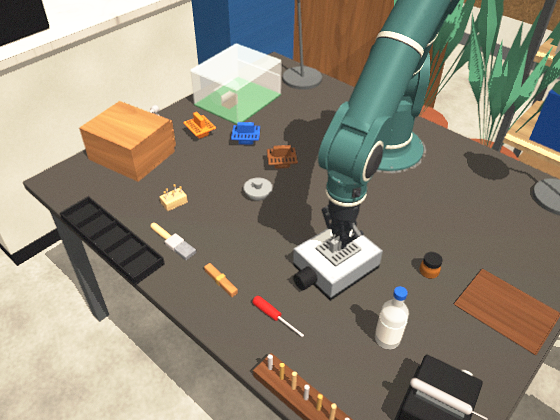

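move_arm([
  [0,[0.0005,0,0.0004],0],
  [0,[0.0008,0,0.0008],0],
  [0,[0.0008,0,0.0008],0],
  [0,[0.0008,0,0.0008],0],
  [0,[0.0008,0,0.0008],0],
  [0,[0.0008,0,0.0008],0],
  [0,[0.0008,0,0.0008],0],
  [0,[0.0008,0,0.0008],0],
])

```text
t: 11.38
tcp_pos: [0.5443, 0.21, 0.0844]
orientation: [[-0.987, 0.162, 0.002], [0.162, 0.987, 0.0], [-0.002, 0.001, -1.0]]
ft_force: [-0.6, -1.1, 10.8]
finger_gap: 0.0147
```

The side load is now down to about 1 N and the downward push reads 10.8 N, or about 12 N once the cover's weight is counted. It's holding steady, so I'm handing in.

```bash
python3 -c "
from station import *
o=get_obs();print(o['t'],o['tcp_pos'],o['ft_force'])
print(job_done())"
```

```text
11.3833 [0.54425418 0.21001345 0.08440099] [-0.56291366 -1.05096106 10.80640863]
the job is handed in; nothing more can be done
None
```

I picked up the grey slotted cover by its bar, fitted its plug into the extractor well and pressed it past the catches. I handed in at 11.4 s, still gripping the cover and pressing it down.

- **Snap:** the push peaked at about 8 N in the readings, then turned into a pull of about -3.5 N, which is what passing the catches should look like. The readings were a few rows apart, so the true peak may have been higher.
- **Final press:** the wrist read 10.8 N, about 12 N once the cover's weight is counted. From the gripper height, I estimate the sealing frame is down 7 to 7.6 mm. The force alone suggests a little less, about 7 mm. Both are well past 4.5 mm and short of the 9 mm stop, but I couldn't measure the frame directly.
- **Last picture:** taken just before the final 0.8 mm press, it shows the plate sitting evenly over the frame and the other objects where they were.
- **Camera disagreement:** the two views differed by about 3 mm on the extractor's position. I settled the alignment from the position of the cover relative to the extractor in the scene view, then corrected for the side forces. At the end about 1 N of side force remained.

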